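# Open the returned transit case

### The arm

A 6-joint arm with a two-finger parallel gripper is mounted at the origin on the work surface. World frame = base frame: x ahead of the robot, y to its left, z up, the work surface at z = 0. Lengths are in m, angles in degrees, forces in N, time in s.
With the tool pointing down it reaches from about 0.275 to 0.825 m from the base axis. Payload 5.2 kg.
Tool frame: the origin (TCP) lies at the very end of the fingers, on their centre line; the grasp point (between the pads) lies 19 mm behind it; z points along the fingers, y is the line along which they close (so a half turn about z gives the same grasp; the last joint's range is limited). The gripper opens to 93 mm and grips with 3 to 60 N. Pads are 15 mm wide; open, the fingers measure 128 mm over their backs; the gripper's body (75 mm by 188 mm) begins 65 mm behind the grasp point.
Start: joints at [58.453, 14.817, 87.949, -0, 77.235, -11.62], TCP at [0.187, 0.517, 0.219] pointing down, gripper open.
Joint ranges: [-179.93, 179.93], [-52.35, 119.4], [10.71, 147.94], [-69.91, 249.91], [12.55, 155.21], [-178.61, 178.61]. Speed limits (degrees/s): [147.25, 147.25, 180, 180, 180, 180].

### API

Orientations are given as [roll, pitch, yaw] about the fixed x, y, z axes, in that order (R = Rz(yaw) Ry(pitch) Rx(roll)).
In Python, from plant import sense, viewer, env gives the robot as it stands.
- The arm moves only by the shell command python3 -m creep 'ROWS'. ROWS is JSON, one flat list of numbers, 7 for each row, row after row: the opening, from 0 (shut) to 1 (fully open), then the shift along the world's x, y, z in m, then the turn, a rotation vector about the world's x, y, z in rad. In form: [hand, dx, dy, dz, rx, ry, rz, hand, dx, dy, dz, rx, ry, rz, ...]. A call has 1 to 20 rows; each row is the pose to reach, as a shift and turn from the pose commanded when the call began; what a row does not reach only later rows make up. A row lasts 1/12 s, in which the tool goes at most 41.7 mm and 7.16 degrees, less where a joint would pass 70% of its speed; a pose out of reach is approached as far as the arm can. A call with a gripper value outside its range is refused whole. The fingers move at their own pace and stop on an object; the grip force is fixed at half the most. Time passes only in rows, so rows that repeat a pose let the fingers close. It gives the time, the measured TCP pose, the force, the opening and the grip force at its end, in the units of the state.
- sense(): the state, without advancing time (a new reading comes with each control period).
- viewer.capture(name): name is "scene" or "top"; returns a dict with "img" (384x512x3 uint8, red, green, blue), "K" (3x3 intrinsics, pixels), "k1" (the pictures are not rectified: a ray, as slopes to the right and down, at radius r is drawn at 1 + k1 r^2 times it, then the intrinsics apply), "R" (3x3) and "t" (3): a world point X has camera coordinates R X + t. Camera axes: x right, y down, z forward; pixel columns grow to the right and rows downward; lengths in m; the calibration is good to about 2 mm. A picture is of the moment at which its call begins. There is no depth.
- env.sign_off(): hands the job in; it is judged then, once.
The state is a dict: "time_s": time; "joints": joint angles; "joint_velocities": joint speeds; "tau": joint torques, N m; "tool_pos": TCP position; "ee_rot": TCP orientation; "force": force on the tool from outside, world axes, zero at the start; "ft_torque": the same for the moment, N m; "opening": finger opening in m; "grip_force": force on a finger pad.
Only numpy, scipy, OpenCV 4.12 (cv2) and the standard library are available. Lean on these libraries where they do the work, as an engineer would, in place of code of your own. Each camera call takes 0.05 s, during which the arm holds its last target. There are 200 camera calls.

### The job

The loaned book has come back in its transit case: turn all four wooden turn buttons aside until they lie along the rim, then lift the freed blue panel out by its handle and lay it down gently, handle up and wholly on the grey felt pad. Leave the book in its nest and everything else on the bench where it is.

Things in the scene. Friction and masses are not known exactly. Their poses are not given: they have to be found in the camera images.
- case: Open plywood transit case 190 (its x) x 250 (its y) x 80 mm high, heavy: it does not shift. Origin: centre of its underside, on the bench; z up, y along its long sides. A flat rim 30 mm wide at 80 mm height surrounds an opening of 130 x 190 mm, in which the blue panel lies on a ledge, flush with the rim top.
- panel: Blue panel 125 (its x) x 185 (its y) x 8 mm, yellow label, about 0.22 kg, loose in the case opening with 2.5 mm play all round. Origin: centre of its underside; in the case its axes are those of the case. Black bow handle on its middle: bar 12 wide, 12 high, 102 mm long along its y on two 12 mm posts, top 36 mm above the panel face, 24 mm free beneath.
- panel_handle (a point): Centre of the bar of the panel's handle: 38 mm above the panel's underside, 30 mm above its upper face.
- book: Red bound book, 92 x 146 x 34 mm, lying in a foam nest in the case under the panel; its top is 23 mm below the rim top. Origin: centre of its underside.
- pad: Fixed grey felt pad, 190 (its x) x 250 (its y) x 6 mm thick, on the bench beside the case, to its left or right. Origin: centre of its underside; its top is at 6 mm; y along its long sides.
- button_near_left (a joint): Turn button on the robot-side (case -x) long side of the rim, at its left (case +y) end. Radians, counter-clockwise from above: 0 = square across the rim, its inner end 12 mm over the panel; +1.57 or -1.57 = lying along the rim (clear of the panel beyond 1.15 either way). Turns either way to a stop at 1.65, stays where left, light friction (0.05 N m).
- pivot_near_left (a point): Middle of the button on the robot-side (case -x) long side of the rim, at its left (case +y) end: a dark flat wooden bar 60 x 18 x 8 mm with round ends on an upright screw through its middle. The point is on the screw axis at the bar's underside, 1.5 mm above the rim top, on the rim's middle line, 80 mm from the case's middle in case x and 55 mm in case y.
- button_near_right (a joint): Turn button on the robot-side (case -x) long side of the rim, at its right (case -y) end. Radians, counter-clockwise from above: 0 = square across the rim, its inner end 12 mm over the panel; +1.57 or -1.57 = lying along the rim (clear of the panel beyond 1.15 either way). Turns either way to a stop at 1.65, stays where left, light friction (0.05 N m).
- pivot_near_right (a point): Middle of the button on the robot-side (case -x) long side of the rim, at its right (case -y) end: a dark flat wooden bar 60 x 18 x 8 mm with round ends on an upright screw through its middle. The point is on the screw axis at the bar's underside, 1.5 mm above the rim top, on the rim's middle line, 80 mm from the case's middle in case x and 55 mm in case y.
- button_far_left (a joint): Turn button on the far (case +x) long side of the rim, at its left (case +y) end. Radians, counter-clockwise from above: 0 = square across the rim, its inner end 12 mm over the panel; +1.57 or -1.57 = lying along the rim (clear of the panel beyond 1.15 either way). Turns either way to a stop at 1.65, stays where left, light friction (0.05 N m).
- pivot_far_left (a point): Middle of the button on the far (case +x) long side of the rim, at its left (case +y) end: a dark flat wooden bar 60 x 18 x 8 mm with round ends on an upright screw through its middle. The point is on the screw axis at the bar's underside, 1.5 mm above the rim top, on the rim's middle line, 80 mm from the case's middle in case x and 55 mm in case y.
- button_far_right (a joint): Turn button on the far (case +x) long side of the rim, at its right (case -y) end. Radians, counter-clockwise from above: 0 = square across the rim, its inner end 12 mm over the panel; +1.57 or -1.57 = lying along the rim (clear of the panel beyond 1.15 either way). Turns either way to a stop at 1.65, stays where left, light friction (0.05 N m).
- pivot_far_right (a point): Middle of the button on the far (case +x) long side of the rim, at its right (case -y) end: a dark flat wooden bar 60 x 18 x 8 mm with round ends on an upright screw through its middle. The point is on the screw axis at the bar's underside, 1.5 mm above the rim top, on the rim's middle line, 80 mm from the case's middle in case x and 55 mm in case y.
- brush: Bystander: soft dusting brush with a handle, about 180 mm long, lying beside the pad. Origin: under its middle.
- weight: Bystander: blue cloth-covered book weight, 60 x 100 x 36 mm, with a brass knob (top at 56 mm). Origin: centre of its underside.
- folder: Bystander: wooden paper folder, a flat stick 22 x 150 x 5 mm. Origin: centre of its underside.
- pencil_pot: Bystander: white pot, 76 mm across and 90 mm high, with coloured pencils standing to about 145 mm. Origin: centre of its underside.
- small_box: Bystander: brown card box with lid, 114 x 164 x 50 mm. Origin: centre of its underside.
- label_roll: Bystander: roll of yellow labels, 90 mm across, 40 mm high, lying flat. Origin: centre of its underside.
- magnifier: Bystander: black stand magnifier, 60 mm across, 46 mm high. Origin: centre of its underside.
- panel_corner0 (a point): Corner of the panel's underside at its -x, -y: 62.5 mm and 92.5 mm from the panel's origin.
- panel_corner1 (a point): Corner of the panel's underside at its -x, +y: 62.5 mm and 92.5 mm from the panel's origin.
- panel_corner2 (a point): Corner of the panel's underside at its +x, -y: 62.5 mm and 92.5 mm from the panel's origin.
- panel_corner3 (a point): Corner of the panel's underside at its +x, +y: 62.5 mm and 92.5 mm from the panel's origin.
Mind the look-alikes: they are no part of the job. Of the things that look like the panel, the smaller one is meant.

How it is judged (in metres and radians):
On the way, in this order (a step that is already met when the one before it is completed fails the run):
1. all four buttons turned aside (beyond 1.2 rad) while the panel still lies in the case ((value of joint button_near_left above 1.2 rad or value of joint button_near_left below -1.2 rad) and (value of joint button_near_right above 1.2 rad or value of joint button_near_right below -1.2 rad) and (value of joint button_far_left above 1.2 rad or value of joint button_far_left below -1.2 rad) and (value of joint button_far_right above 1.2 rad or value of joint button_far_right below -1.2 rad) and z of panel in the frame of case below 0.08 m), for 0.1 s.
2. panel lifted clear of the rim (z of panel in the frame of case above 0.095 m), for 0.1 s.
At the end, for the whole second after the job is handed in: The panel lies at rest, flat (within 0.08 rad) and handle up, on the felt pad, no corner more than 5 mm beyond the pad's edge; all four buttons still turned more than 1.2 rad from square ((value of joint button_near_left above 1.2 rad or value of joint button_near_left below -1.2 rad) and (value of joint button_near_right above 1.2 rad or value of joint button_near_right below -1.2 rad) and (value of joint button_far_left above 1.2 rad or value of joint button_far_left below -1.2 rad) and (value of joint button_far_right above 1.2 rad or value of joint button_far_right below -1.2 rad) and x of panel_corner0 in the frame of pad between -0.1 and 0.1 m and y of panel_corner0 in the frame of pad between -0.13 and 0.13 m and x of panel_corner1 in the frame of pad between -0.1 and 0.1 m and y of panel_corner1 in the frame of pad between -0.13 and 0.13 m and x of panel_corner2 in the frame of pad between -0.1 and 0.1 m and y of panel_corner2 in the frame of pad between -0.13 and 0.13 m and x of panel_corner3 in the frame of pad between -0.1 and 0.1 m and y of panel_corner3 in the frame of pad between -0.13 and 0.13 m and z of panel in the frame of pad between 0.002 and 0.011 m and angle between panel's own z axis and vertical below 0.08 rad and linear speed of panel below 0.02 m/s); the robot touches nothing.
It fails at once if the panel is dropped onto the pad (faster than 0.6 m/s within 20 mm of it) (horizontal distance between panel and pad below 0.15 m and z of panel in the frame of pad below 0.026 m and linear speed of panel above 0.6 m/s).
It fails at once if the book is moved by more than 15 mm (distance of book from where it was at the start of the episode above 0.015 m).
It fails at once if a bystander is moved by more than 30 mm (distance of any of brush, weight, folder, pencil_pot, small_box, label_roll, magnifier from where it was at the start of the episode above 0.03 m).
It also fails if it takes over 54 s, if anything falls off the work surface, if the arm or the gripper's body presses on something with over 40 N, if the wrist force passes 120 N, or if a joint passes its speed limit or range.

## Working session

There is one attempt and no reset: what is moved stays moved. The work goes in short steps, Python scripts to look and compute and a shell command to move; the robot and the scene stay as the last step left them, time stands still between calls to the robot, and variables do not carry over. Pictures are saved under pics/ and viewed, at most 10 in all, crops included, and the job is handed in when it is done.

```bash
mkdir -p pics; ls; python3 - <<'E'
from plant import sense, viewer
import cv2,numpy as np,pickle
s=sense();print({k:s[k] for k in("time_s","tool_pos","ee_rot","opening")})
d={}
for n in("scene","top"):
    c=viewer.capture(n);d[n]=c;cv2.imwrite(f"pics/{n}0.png",cv2.resize(c["img"][...,::-1],None,fx=1.5,fy=1.5))
    print(n,c["K"],c["k1"],-c["R"].T@c["t"])
pickle.dump(d,open("c0.pkl","wb"))
E
```

```text
pics
{'time_s': 0.0, 'tool_pos': array([0.18712482, 0.51659304, 0.21780539]), 'ee_rot': array([-1.79895951e+02, -2.12454249e-02,  1.60073228e+02]), 'opening': 0.09303865099558972}
scene [[441.45792463   0.         258.48500127]
 [  0.         441.45792463 188.45393426]
 [  0.           0.           1.        ]] -0.04503612635045392 [0.99651907 0.35311548 1.13568896]
top [[454.55592926   0.         260.56981917]
 [  0.         454.55592926 187.90560584]
 [  0.           0.           1.        ]] -0.14422509891032637 [0.2222845  0.00686337 1.70689486]
```

View pics/top0.png

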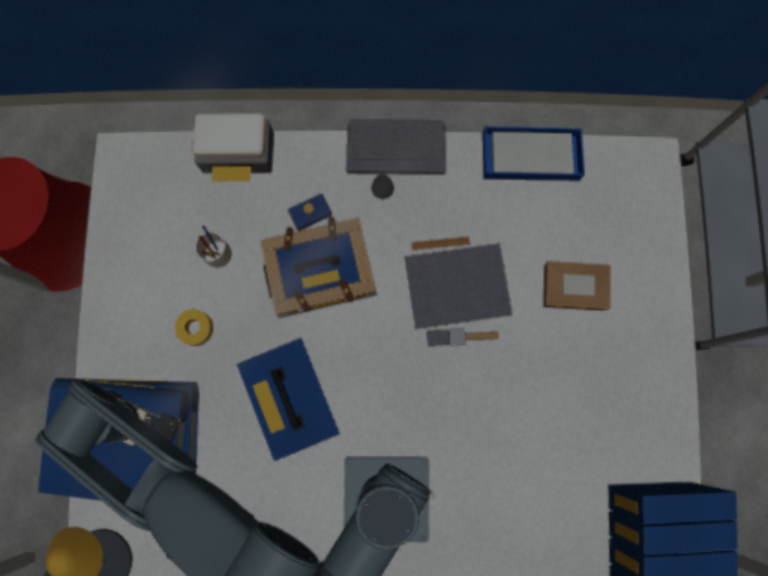

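View pics/scene0.png

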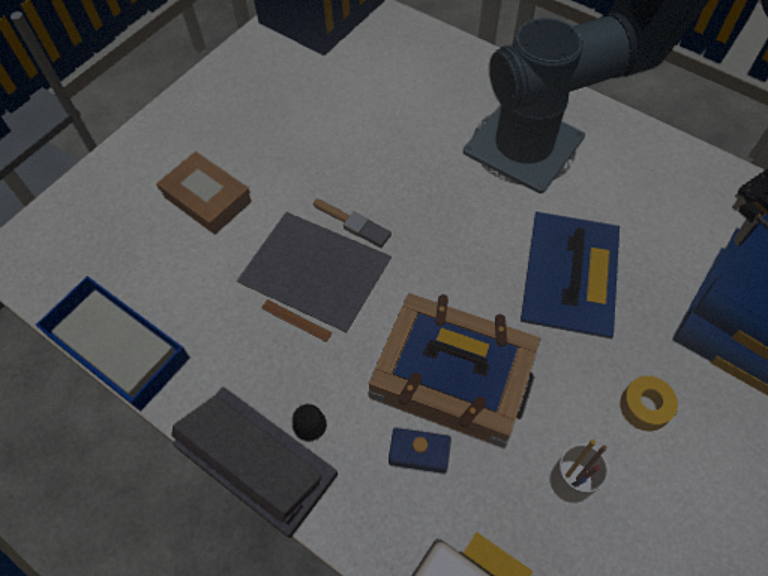

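The top view shows the case with the smaller blue panel at (318,267) and the pad at (458,285), in 1.5x pixels. A larger blue panel lies loose on the bench at (288,398) and is the look-alike. The panel with four buttons, inside the case, is the one meant. I'll confirm it in one enlarged crop and measure.

```bash
cat > h.py <<'E'
import numpy as np,cv2,pickle
def ray(c,uv,z):
    "pixels (N,2) -> world points on plane z"
    K=c["K"];uv=np.atleast_2d(np.float64(uv))
    n=cv2.undistortPoints(uv.reshape(-1,1,2),K,np.array([c["k1"],0,0,0,0.])).reshape(-1,2)
    d=np.c_[n,np.ones(len(n))]@c["R"]; o=-c["R"].T@c["t"]
    return o+d*((z-o[2])/d[:,2])[:,None]
def proj(c,X):
    X=np.atleast_2d(np.float64(X));p,_=cv2.projectPoints(X,cv2.Rodrigues(c["R"])[0],c["t"],c["K"],np.array([c["k1"],0,0,0,0.]))
    return p.reshape(-1,2)
E
python3 - <<'E'
from h import *
d=pickle.load(open("c0.pkl","rb"))
t=d["top"]["img"];s=d["scene"]["img"]
a=cv2.resize(t[138:218,165:255],(600,533),interpolation=cv2.INTER_CUBIC)
b=cv2.resize(s[188:303,238:368],(603,533),interpolation=cv2.INTER_CUBIC)
im=np.hstack([a,b])[...,::-1];im=cv2.convertScaleAbs(im,alpha=1.6)
cv2.imwrite("pics/crop0.png",cv2.resize(im,(800,355)))
for n,box in(("top",(138,218,165,255)),("scene",(188,303,238,368))):
    c=d[n];h=cv2.cvtColor(c["img"],cv2.COLOR_RGB2HSV)
    print(n,[h[y,x].tolist() for x,y in ((202,157),(192,158),(222,180),(183,185),(230,194),(320,190))] if n=="top" else "")
    # pad
c=d["top"];h=cv2.cvtColor(c["img"],cv2.COLOR_RGB2HSV);V=h[...,2]
m=((V<115)).astype(np.uint8);m[:, :262]=0;m[:,350:]=0;m[:155]=0;m[225:]=0
m=cv2.morphologyEx(m,cv2.MORPH_OPEN,np.ones((9,9)))
k=max(cv2.findContours(m,0,2)[0],key=cv2.contourArea);P=ray(c,k.reshape(-1,2),.006)[:,:2]
print("pad",cv2.minAreaRect((P*1000).astype(np.float32)))
m=((h[...,0]>105)&(h[...,0]<125)&(h[...,1]>120)).astype(np.uint8);m[:, :170]=0;m[:,250:]=0;m[:148]=0;m[:,:][205:]=0
k=max(cv2.findContours(m,0,2)[0],key=cv2.contourArea);P=ray(c,k.reshape(-1,2),.080)[:,:2]
print("panel",cv2.minAreaRect((P*1000).astype(np.float32)),len(k))
m=((h[...,0]>5)&(h[...,0]<22)&(h[...,1]>70)).astype(np.uint8);m[:, :170]=0;m[:,255:]=0;m[:140]=0;m[215:]=0
k=max(cv2.findContours(m,0,2)[0],key=cv2.contourArea);P=ray(c,k.reshape(-1,2),.080)[:,:2]
print("case",cv2.minAreaRect((P*1000).astype(np.float32)),len(k))
E
```

```text
top [[15, 93, 107], [19, 141, 101], [19, 92, 94], [16, 82, 106], [18, 141, 98], [120, 26, 68]]
scene 
pad ((540.5568237304688, -181.29302978515625), (227.36605834960938, 253.4326171875), 8.74435806274414)
panel ((561.7539672851562, 96.48686218261719), (83.73933410644531, 96.52413940429688), 49.873722076416016) 47
case ((564.57177734375, 169.56222534179688), (209.8616943359375, 249.87168884277344), 13.101707458496094) 116
```

View pics/crop0.png

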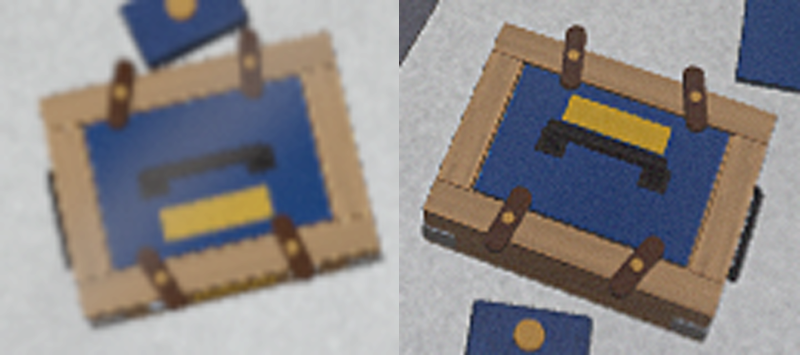

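The crop confirms it: the panel inside the case has the black handle and yellow label and is held by four brown buttons with brass screws. In this crop's left half the screws are at FL (120,93), FR (250,62), NL (161,278) and NR (291,247). In the right half they are at FL (636,265), FR (508,204), NL (694,96) and NR (573,55).

```bash
python3 - <<'E'
from h import *
d=pickle.load(open("c0.pkl","rb"));T=d["top"];S=d["scene"]
names=["FL","FR","NL","NR"]
tu=np.array([(120,93),(250,62),(161,278),(291,247)])/[4.444,4.4375]+[165,138]-.4
su=(np.array([(636,265),(508,204),(694,96),(573,55)])-[400,0])/[3.077,3.087]+[238,188]-.4
def refine(c,u):   # weighted brass centroid near the seed
    h=cv2.cvtColor(c["img"],cv2.COLOR_RGB2HSV).astype(float);g=h[...,2]
    x0,y0=np.round(u).astype(int);ys,xs=np.mgrid[y0-2:y0+3,x0-2:x0+3]
    w=np.clip(g[ys,xs]-np.percentile(g[ys,xs],60),0,None)*((xs-u[0])**2+(ys-u[1])**2<5);return np.array([(w*xs).sum(),(w*ys).sum()])/w.sum()
A=np.array([refine(T,u) for u in tu]);B=np.array([refine(S,u) for u in su]);print(np.c_[tu,A].round(1),np.c_[su,B].round(1))
PT=ray(T,A,.090);PS=ray(S,B,.090);print("top\n",PT.round(4),"\nscene\n",PS.round(4))
def und(c,u):return cv2.undistortPoints(u.reshape(-1,1,2),c["K"],np.array([c["k1"],0,0,0,0.])).reshape(-1,2).T
X=cv2.triangulatePoints(np.c_[T["R"],T["t"]],np.c_[S["R"],S["t"]],und(T,A),und(S,B));X=(X[:3]/X[3]).T;print("tri\n",X.round(4))
for P in(PT,PS,X):
    v=(P[0]-P[1]+P[2]-P[3])[:2];w=(P[0]+P[1]-P[2]-P[3])[:2]
    print("c",P.mean(0).round(4),"len",np.linalg.norm(v)/2,np.linalg.norm(w)/2,"yaw",np.degrees(np.arctan2(-v[0],v[1])),np.degrees(np.arctan2(w[1],w[0])))
# button direction from dark-brown mask in scene/top
for n,c,U in(("top",T,A),("scene",S,B)):
    h=cv2.cvtColor(c["img"],cv2.COLOR_RGB2HSV)
    m=((h[...,2]<85)&((h[...,0]<20)|(h[...,0]>165))&(h[...,1]>60))
    for k,u in zip(names,U):
        ys,xs=np.nonzero(m);q=np.c_[xs,ys];P=ray(c,q,.0895)[:,:2];o=ray(c,u,.0895)[0,:2]
        P=P[np.linalg.norm(P-o,axis=1)<.033]
        if len(P)<8: print(n,k,len(P));continue
        (cx,cy),wh,_=r=cv2.minAreaRect((P*1000).astype(np.float32))
        e=np.linalg.eigh(np.cov(P.T))[1][:,1];a=np.degrees(np.arctan2(e[1],e[0]));print(n,k,len(P),"ctr",round(cx),round(cy),"size",np.round(wh),"dir",round((a+90)%180-90,1))
# handle bar, label-free: dark mask in top
for n,c,zz in(("top",T,.116),("scene",S,.116)):
    h=cv2.cvtColor(c["img"],cv2.COLOR_RGB2HSV)
    m=(h[...,2]<48);ys,xs=np.nonzero(m);P=ray(c,np.c_[xs,ys],zz)[:,:2];P=P[np.linalg.norm(P-X[:,:2].mean(0),axis=1)<.06]
    print(n,"handle",len(P),cv2.minAreaRect((P*1000).astype(np.float32)) if len(P)>5 else "")
for n,c in(("top",T),("scene",S)):
    h=cv2.cvtColor(c["img"],cv2.COLOR_RGB2HSV);m=((h[...,2]<100)&(h[...,1]<80)).astype(np.uint8)
    o=proj(c,[.54,-.18,.006])[0].astype(int);m=cv2.morphologyEx(m,cv2.MORPH_OPEN,np.ones((17,17)))
    k=[k for k in cv2.findContours(m,0,2)[0] if cv2.pointPolygonTest(k,(float(o[0]),float(o[1])),False)>0]
    if k:print(n,"pad",cv2.minAreaRect((ray(c,k[0].reshape(-1,2),.006)[:,:2]*1000).astype(np.float32)))
E
```

```text
[[191.6 158.6 191.5 158.3]
 [220.9 151.6 220.8 151.5]
 [200.8 200.2 200.7 200.1]
 [230.1 193.3 230.2 193.2]] [[314.3 273.4 314.8 273.2]
 [272.7 253.7 271.2 253.3]
 [333.1 218.7 333.8 218.8]
 [293.8 205.4 294.  205.4]]
top
 [[0.629  0.2414 0.09  ]
 [0.6552 0.1344 0.09  ]
 [0.4739 0.203  0.09  ]
 [0.4999 0.0971 0.09  ]] 
scene
 [[0.6275 0.2455 0.09  ]
 [0.6462 0.1279 0.09  ]
 [0.4721 0.2076 0.09  ]
 [0.4988 0.1    0.09  ]]
tri
 [[0.6283 0.2435 0.0896]
 [0.6512 0.1323 0.1063]
 [0.473  0.2053 0.0898]
 [0.4993 0.0985 0.0897]]
c [0.5645 0.169  0.09  ] len 0.10957195878867765 0.15976054303837436 yaw 13.75281601587966 13.712669847603014
c [0.5611 0.1703 0.09  ] len 0.11487180974175581 0.15492685378550602 yaw 11.38943765648004 12.25484115321141
c [0.563  0.1699 0.0939] len 0.11175557360832578 0.15776421743660685 yaw 12.715206086301878 13.17354620830881
top FL 65 ctr 627 243 size [45. 36.] dir -8.2
top FR 33 ctr 659 134 size [42. 15.] dir -4.4
top NL 75 ctr 467 197 size [48. 48.] dir 38.5
top NR 90 ctr 493 102 size [54. 45.] dir 16.6
scene FL 231 ctr 631 250 size [54. 62.] dir 1.9
scene FR 154 ctr 654 129 size [49. 62.] dir 6.6
scene NL 138 ctr 480 201 size [56. 39.] dir 32.7
scene NR 133 ctr 500 106 size [46. 55.] dir 27.0
top handle 49 ((566.8805541992188, 133.3853759765625), (18.31531524658203, 43.05649948120117), 0.3715612292289734)
scene handle 360 ((553.374755859375, 172.13946533203125), (72.37493133544922, 108.07994079589844), 13.94098949432373)
top pad ((528.56396484375, -182.31317138671875), (189.24993896484375, 250.09921264648438), 8.359152793884277)
scene pad ((529.2579956054688, -177.23812866210938), (193.24807739257812, 252.26271057128906), 8.584162712097168)
```

Case centre is about (0.564, 0.1705), yaw 13.7°. The measured pivot spacing is 109.6 x 159.8 mm (should be 110 x 160) and the triangulated height is 0.0896, so both fit. The pad is at (0.529, -0.180), yaw 8.4°, and its size also fits. My plan is to straddle each bar with the fingers and turn it about its screw. First I go above far-left.

```bash
python3 -m creep '[0.43,0.04,-0.025,0,0,0,0.1,0.43,0.08,-0.05,-0.02,0,0,0.2,0.43,0.4415,-0.274,-0.088,0,0,0.244,0.43,0.4415,-0.274,-0.088,0,0,0.244,0.43,0.4415,-0.274,-0.088,0,0,0.244,0.43,0.4415,-0.274,-0.088,0,0,0.244,0.43,0.4415,-0.274,-0.088,0,0,0.244,0.43,0.4415,-0.274,-0.088,0,0,0.244,0.43,0.4415,-0.274,-0.088,0,0,0.244,0.43,0.4415,-0.274,-0.088,0,0,0.244,0.43,0.4415,-0.274,-0.088,0,0,0.244,0.43,0.4415,-0.274,-0.088,0,0,0.244,0.43,0.4415,-0.274,-0.088,0,0,0.244,0.43,0.4415,-0.274,-0.088,0,0,0.244,0.43,0.4415,-0.274,-0.088,0,0,0.244,0.43,0.4415,-0.274,-0.088,0,0,0.244]'
python3 - <<'E'
from plant import sense,viewer
import cv2,pickle
from h import *
s=sense();print({k:s[k] for k in("time_s","tool_pos","ee_rot","opening","joints")})
c=viewer.capture("scene");p=proj(c,[.6285,.243,.09])[0].astype(int);print(p,proj(c,s["tool_pos"]))
i=c["img"][p[1]-90:p[1]+60,p[0]-100:p[0]+100];cv2.imwrite("pics/s1.png",cv2.convertScaleAbs(cv2.resize(i[...,::-1],(800,600),interpolation=cv2.INTER_CUBIC),alpha=1.5))
E
```

```text
time_s: 1.43
tool_pos: [0.628, 0.2432, 0.13]
ee_rot: [-180.0, -0.1, 174.0]
force: [0.6, 0.8, -0.3]
opening: 0.0397
grip_force: 0.0
{'time_s': 1.4333, 'tool_pos': array([0.62802742, 0.24323618, 0.12995023]), 'ee_rot': array([-1.79993159e+02, -1.14039671e-01,  1.74030102e+02]), 'opening': 0.03966699587971078, 'joints': array([ 1.16867774e+01,  3.10459322e+01,  7.60500053e+01,  2.93509803e-02,
        7.30148070e+01, -7.23519323e+01])}
[313 272] [[315.52922271 267.24056392]]
```

View pics/s1.png

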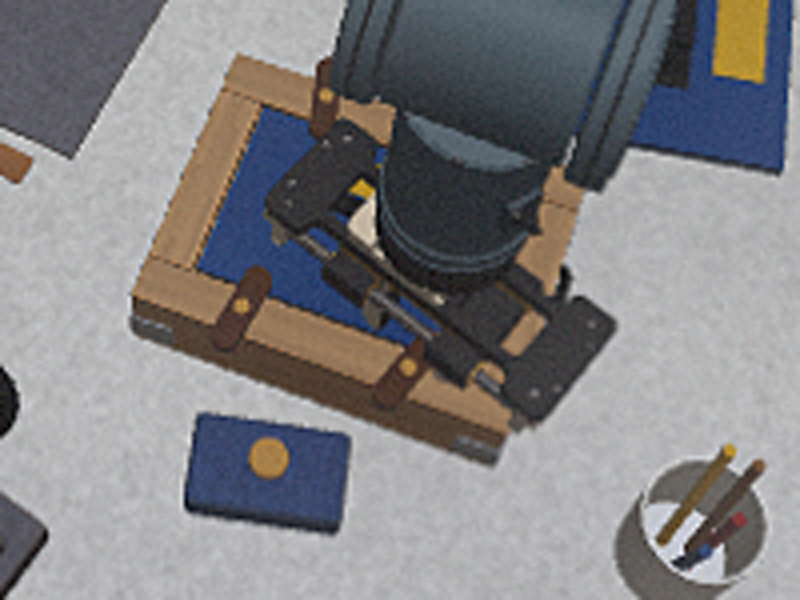

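The gripper is centred above the far-left screw at crop (408,368), with the TCP projecting right above it. Now: lower, close to a loose fork, and turn clockwise.

```bash
python3 -m creep '[0.43,0,0,-0.025,0,0,0,0.43,0,0,-0.0455,0,0,0,0.22,0,0,-0.0455,0,0,0,0.22,0,0,-0.0455,0,0,0,0.22,0,0,-0.0455,0,0,0,0.22,0,0,-0.0455,0,0,-0.1,0.22,0,0,-0.0455,0,0,-0.22,0.22,0,0,-0.0455,0,0,-0.34,0.22,0,0,-0.0455,0,0,-0.46,0.22,0,0,-0.0455,0,0,-0.58,0.22,0,0,-0.0455,0,0,-0.7,0.22,0,0,-0.0455,0,0,-0.82,0.22,0,0,-0.0455,0,0,-0.94,0.22,0,0,-0.0455,0,0,-1.06,0.22,0,0,-0.0455,0,0,-1.18,0.22,0,0,-0.0455,0,0,-1.29,0.22,0,0,-0.0455,0,0,-1.33,0.22,0,0,-0.0455,0,0,-1.33,0.43,0,0,-0.0455,0,0,-1.29]'
python3 -c "
from plant import sense
s=sense();print(s['force'],s['ft_torque'],s['opening'])"
```

```text
time_s: 3.07
tool_pos: [0.6296, 0.2436, 0.087]
ee_rot: [179.8, -0.0, 100.3]
force: [-0.1, 0.6, -0.7]
opening: 0.0239
grip_force: 0.0
[-0.13167191  0.56226797 -0.65769037] [-0.11438453  0.08630443  0.03216135] 0.023949804352167925
```

```bash
python3 -m creep '[0.43,0,0,0,0,0,0,0.43,0,0,0.02,0,0,0,0.43,0,0,0.045,0,0,0.05,0.43,0.026,-0.107,0.045,0,0,1.5,0.43,0.026,-0.107,0.045,0,0,1.5,0.43,0.026,-0.107,0.045,0,0,1.5,0.43,0.026,-0.107,0.045,0,0,1.5,0.43,0.026,-0.107,0.045,0,0,1.5,0.43,0.026,-0.107,0.045,0,0,1.5,0.43,0.026,-0.107,0.045,0,0,1.5,0.43,0.026,-0.107,0.045,0,0,1.5,0.43,0.026,-0.107,0.045,0,0,1.5,0.43,0.026,-0.107,0.045,0,0,1.5,0.43,0.026,-0.107,0.045,0,0,1.5,0.43,0.026,-0.107,0.045,0,0,1.5,0.43,0.026,-0.107,0.045,0,0,1.5,0.43,0.026,-0.107,0.045,0,0,1.5]'
python3 - <<'E'
from plant import sense,viewer
from h import *
c=viewer.capture("scene");p=proj(c,[.6285,.243,.09])[0].astype(int)
i=c["img"][p[1]-90:p[1]+60,p[0]-100:p[0]+100];cv2.imwrite("pics/s2.png",cv2.convertScaleAbs(cv2.resize(i[...,::-1],(800,600),interpolation=cv2.INTER_CUBIC),alpha=1.5))
E
```

```text
time_s: 4.48
tool_pos: [0.6554, 0.1362, 0.1309]
ee_rot: [-180.0, 0.1, -174.1]
force: [0.6, 0.4, 0.4]
opening: 0.0401
grip_force: 0.0
```

View pics/s2.png

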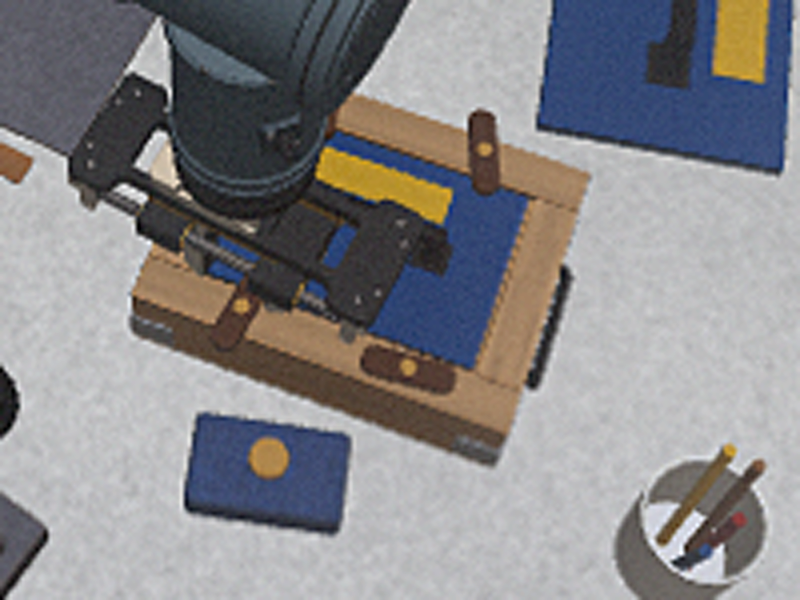

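Far-left now lies along the rim at (408,368), and the fork is above far-right at (240,305). Same again there.

```bash
python3 -m creep '[0.43,-0.0005,0,-0.025,0,0,0,0.43,-0.0005,0,-0.047,0,0,0,0.22,-0.0005,0,-0.047,0,0,0,0.22,-0.0005,0,-0.047,0,0,0,0.22,-0.0005,0,-0.047,0,0,-0.05,0.22,-0.0005,0,-0.047,0,0,-0.17,0.22,-0.0005,0,-0.047,0,0,-0.29,0.22,-0.0005,0,-0.047,0,0,-0.41,0.22,-0.0005,0,-0.047,0,0,-0.53,0.22,-0.0005,0,-0.047,0,0,-0.65,0.22,-0.0005,0,-0.047,0,0,-0.77,0.22,-0.0005,0,-0.047,0,0,-0.89,0.22,-0.0005,0,-0.047,0,0,-1.01,0.22,-0.0005,0,-0.047,0,0,-1.13,0.22,-0.0005,0,-0.047,0,0,-1.25,0.22,-0.0005,0,-0.047,0,0,-1.37,0.22,-0.0005,0,-0.047,0,0,-1.49,0.22,-0.0005,0,-0.047,0,0,-1.54,0.22,-0.0005,0,-0.047,0,0,-1.54]'
```

```text
time_s: 6.12
tool_pos: [0.655, 0.1373, 0.0841]
ee_rot: [179.9, -0.1, 97.7]
force: [2.4, 2.3, -0.5]
opening: 0.0207
grip_force: 1.5
```

```bash
python3 -m creep '[0.43,0,0,0,0,0,0,0.43,0,0,0,0,0,0,0.43,0,0,0.025,0,0,0,0.43,0,0,0.05,0,0,0,0.43,-0.02,-0.005,0.05,0,0,-0.12,0.43,-0.04,-0.01,0.05,0,0,-0.24,0.43,-0.06,-0.015,0.05,0,0,-0.36,0.43,-0.08,-0.02,0.05,0,0,-0.48,0.43,-0.1,-0.025,0.05,0,0,-0.6,0.43,-0.12,-0.03,0.05,0,0,-0.72,0.43,-0.14,-0.035,0.05,0,0,-0.84,0.43,-0.156,-0.039,0.05,0,0,-0.96,0.43,-0.156,-0.039,0.05,0,0,-1.08,0.43,-0.156,-0.039,0.05,0,0,-1.217,0.43,-0.156,-0.039,0.05,0,0,-1.217,0.43,-0.156,-0.039,0.05,0,0,-1.217]'
```

```text
time_s: 7.45
tool_pos: [0.4985, 0.0967, 0.1334]
ee_rot: [180.0, -0.0, 28.3]
force: [0.3, -0.2, -0.1]
opening: 0.04
grip_force: 0.0
```

```bash
python3 -m creep '[0.43,0.0005,0.001,-0.025,0,0,0,0.43,0.0005,0.001,-0.049,0,0,0,0.22,0.0005,0.001,-0.049,0,0,0,0.22,0.0005,0.001,-0.049,0,0,0,0.22,0.0005,0.001,-0.049,0,0,0.05,0.22,0.0005,0.001,-0.049,0,0,0.17,0.22,0.0005,0.001,-0.049,0,0,0.29,0.22,0.0005,0.001,-0.049,0,0,0.41,0.22,0.0005,0.001,-0.049,0,0,0.53,0.22,0.0005,0.001,-0.049,0,0,0.65,0.22,0.0005,0.001,-0.049,0,0,0.77,0.22,0.0005,0.001,-0.049,0,0,0.89,0.22,0.0005,0.001,-0.049,0,0,1.01,0.22,0.0005,0.001,-0.049,0,0,1.13,0.22,0.0005,0.001,-0.049,0,0,1.25,0.22,0.0005,0.001,-0.049,0,0,1.37,0.22,0.0005,0.001,-0.049,0,0,1.41,0.22,0.0005,0.001,-0.049,0,0,1.41]'
```

```text
time_s: 8.95
tool_pos: [0.4997, 0.0987, 0.0853]
ee_rot: [179.9, -0.0, 109.1]
force: [0.5, 3.3, -1.4]
opening: 0.0207
grip_force: 2.3
```

```bash
python3 -m creep '[0.43,0,0,0,0,0,0,0.43,0,0,0,0,0,0,0.43,0,0,0.025,0,0,0,0.43,0,0,0.048,0,0,0,0.43,-0.026,0.107,0.048,0,0,-1.274,0.43,-0.026,0.107,0.048,0,0,-1.274,0.43,-0.026,0.107,0.048,0,0,-1.274,0.43,-0.026,0.107,0.048,0,0,-1.274,0.43,-0.026,0.107,0.048,0,0,-1.274,0.43,-0.026,0.107,0.048,0,0,-1.274,0.43,-0.026,0.107,0.048,0,0,-1.274,0.43,-0.026,0.107,0.048,0,0,-1.274,0.43,-0.026,0.107,0.048,0,0,-1.274,0.43,-0.026,0.107,0.048,0,0,-1.274,0.43,-0.026,0.107,0.048,0,0,-1.274,0.43,-0.026,0.107,0.048,0,0,-1.274,0.43,-0.026,0.107,0.048,0,0,-1.274]'
```

```text
time_s: 10.37
tool_pos: [0.473, 0.2048, 0.1324]
ee_rot: [180.0, 0.0, 36.0]
force: [-0.0, 0.6, -0.1]
opening: 0.0399
grip_force: 0.0
```

```bash
python3 -m creep '[0.43,0,0,-0.025,0,0,0,0.43,0,0,-0.048,0,0,0,0.22,0,0,-0.048,0,0,0,0.22,0,0,-0.048,0,0,0,0.22,0,0,-0.048,0,0,0.05,0.22,0,0,-0.048,0,0,0.17,0.22,0,0,-0.048,0,0,0.29,0.22,0,0,-0.048,0,0,0.41,0.22,0,0,-0.048,0,0,0.53,0.22,0,0,-0.048,0,0,0.65,0.22,0,0,-0.048,0,0,0.77,0.22,0,0,-0.048,0,0,0.89,0.22,0,0,-0.048,0,0,1.01,0.22,0,0,-0.048,0,0,1.13,0.22,0,0,-0.048,0,0,1.25,0.22,0,0,-0.048,0,0,1.27,0.22,0,0,-0.048,0,0,1.27]'
```

```text
time_s: 11.78
tool_pos: [0.4734, 0.2058, 0.0854]
ee_rot: [179.9, -0.0, 108.6]
force: [0.3, 2.9, 2.3]
opening: 0.0204
grip_force: 2.4
```

```bash
python3 -m creep '[0.43,0,0,0,0,0,0,0.43,0,0,0,0,0,0,0.43,0,0,0.03,0,0,0,0.43,-0.02,0.03,0.06,0,0,-0.05,0.43,-0.05,0.06,0.07,0,0,-0.087,0.43,-0.08,0.08,0.08,0,0,-0.087,0.43,-0.1,0.1,0.08,0,0,-0.087,0.43,-0.1,0.1,0.08,0,0,-0.087]'
python3 - <<'E'
from plant import sense,viewer
from h import *
d={}
for n in("scene","top"):
    c=d[n]=viewer.capture(n);p=proj(c,[.564,.17,.09])[0].astype(int)
    i=c["img"][p[1]-56:p[1]+56,p[0]-75:p[0]+75];d[n+"i"]=cv2.resize(i[...,::-1],(400,300),interpolation=cv2.INTER_CUBIC);print(n,p)
pickle.dump(d,open("c1.pkl","wb"))
cv2.imwrite("pics/s3.png",cv2.convertScaleAbs(np.hstack([d["topi"],d["scenei"]]),alpha=1.6))
E
```

```text
time_s: 12.45
tool_pos: [0.3694, 0.3076, 0.1653]
ee_rot: [180.0, -0.1, 103.8]
force: [-0.1, -0.9, -0.8]
opening: 0.04
grip_force: 0.0
scene [302 237]
top [210 175]
```

View pics/s3.png

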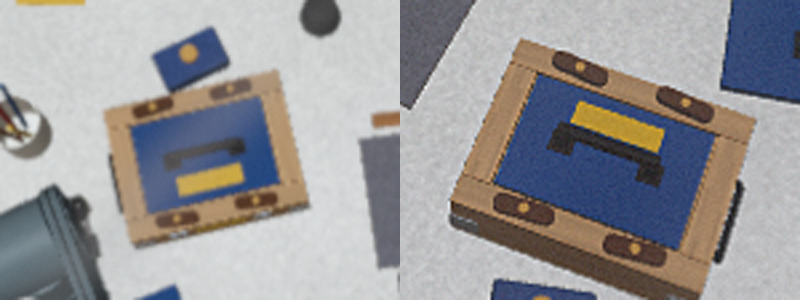

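All four buttons lie along the rim. Left half: (152,107), (230,89), (178,218), (256,200). Right half: (580,67), (685,103), (523,208), (634,248). Next I measure the handle bar.

```bash
python3 - <<'E'
from h import *
d=pickle.load(open("c1.pkl","rb"))
for n in("top","scene"):
    c=d[n];h=cv2.cvtColor(c["img"],cv2.COLOR_RGB2HSV)
    ys,xs=np.mgrid[:384,:512];P=ray(c,np.c_[xs.ravel(),ys.ravel()],.116)[:,:2]
    q=(P-[.5638,.1705])@np.array([[.9715,-.2368],[.2368,.9715]]);near=((abs(q[:,0])<.05)&(abs(q[:,1])<.065)).reshape(xs.shape)
    V=h[...,2];S=h[...,1];m=near&(S<140)&(V<(60 if n=="top" else 55))
    Q=q[m.ravel()];print(n,len(Q),"range",np.percentile(Q,[3,97],axis=0).round(4).tolist(),"med",np.median(Q,axis=0).round(4),"slope deg",np.degrees(np.polyfit(Q[:,1],Q[:,0],1)[0]))
    if n=="top":
        for b in(-.03,-.015,0,.015,.03):
            k=abs(Q[:,1]-b)<.006;print(b,Q[k,0].min().round(4),Q[k,0].max().round(4),k.sum())
E
```

```text
top 126 range [[-0.0161, -0.0562], [0.0035, 0.0465]] med [-0.0039 -0.0088] slope deg 0.7370555575952181
-0.03 -0.0112 0.004 11
-0.015 -0.007 0.0037 11
0 -0.0065 0.0034 10
0.015 -0.0067 0.0032 10
0.03 -0.0141 0.0037 15
scene 377 range [[-0.0453, -0.048], [0.025, 0.0572]] med [0.0056 0.0039] slope deg 1.057409299110998
```

```bash
python3 -m creep '[0.5,0.04,-0.0285,0,0,0,0,0.5,0.078,-0.055,0,0,0,0,0.5,0.116,-0.082,0,0,0,0,0.5,0.155,-0.11,0,0,0,0,0.5,0.18,-0.128,0,0,0,0,0.5,0.1936,-0.1375,0,0,0,0,0.5,0.1936,-0.1375,-0.01,0,0,0,0.5,0.1936,-0.1375,-0.035,0,0,0,0.5,0.1936,-0.1375,-0.06,0,0,0,0.5,0.1936,-0.1375,-0.0745,0,0,0,0.5,0.1936,-0.1375,-0.0745,0,0,0]'
```

```text
time_s: 13.47
tool_pos: [0.5638, 0.1658, 0.0852]
ee_rot: [-179.5, -0.0, 103.6]
force: [-0.2, 0.2, -0.3]
opening: 0.0463
grip_force: 0.0
```

```bash
python3 -m creep '[0.0,0,0,0,0,0,0,0.0,0,0,0,0,0,0,0.0,0,0,0,0,0,0,0.0,0,0,0,0,0,0,0.0,0,0,0,0,0,0,0.0,0,0,0,0,0,0,0.0,0,0,0,0,0,0]'
```

```text
time_s: 14.05
tool_pos: [0.5666, 0.1676, 0.0904]
ee_rot: [180.0, 0.0, 103.7]
force: [-1.8, 0.1, 5.1]
opening: 0.0115
grip_force: 30.0
```

```bash
python3 -m creep '[0.0,0,0,0.003,0,0,0,0.0,0,0,0.008,0,0,0,0.0,0,0,0.014,0,0,0,0.0,0,0,0.022,0,0,0,0.0,0,0,0.032,0,0,0,0.0,0,0,0.044,0,0,0,0.0,0,0,0.056,0,0,0,0.0,0,0,0.066,0,0,0,0.0,0,0,0.072,0,0,0,0.0,0,0,0.074,0,0,0,0.0,0,0,0.074,0,0,0]'
python3 - <<'E'
from plant import sense,viewer
from h import *
s=sense();print(s["force"],s["ft_torque"],s["tool_pos"])
c=viewer.capture("scene");p=proj(c,[.564,.1,.09])[0].astype(int)
i=c["img"][p[1]-90:p[1]+60,p[0]-100:p[0]+100];cv2.imwrite("pics/s4.png",cv2.convertScaleAbs(cv2.resize(i[...,::-1],(600,450),interpolation=cv2.INTER_CUBIC),alpha=1.6))
E
```

```text
time_s: 14.97
tool_pos: [0.5668, 0.1676, 0.1644]
ee_rot: [179.9, 0.0, 103.7]
force: [0.5, 0.3, -2.5]
opening: 0.0116
grip_force: 30.0
[ 0.52858994  0.26696379 -2.45766039] [-0.14004267 -0.0255645  -0.05747689] [0.56683409 0.16761634 0.16438753]
```

View pics/s4.png

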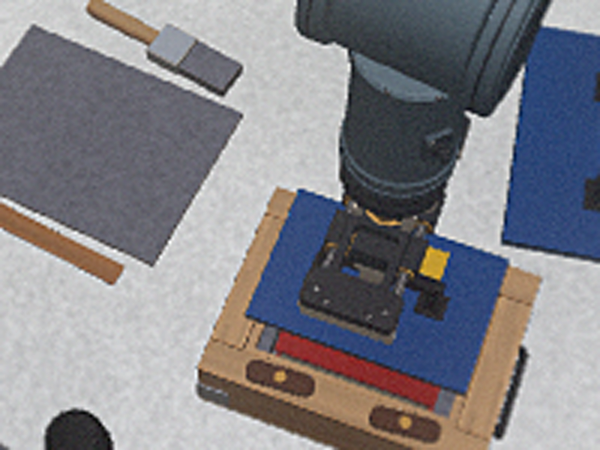

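The panel hangs level at (375,285) with the red book beneath it still in place. Now carry it over to the pad at crop (110,150).

```bash
python3 -m creep '[0.0,-0.001,-0.012,0,0,0,0,0.0,-0.004,-0.036,0,0,0,-0.02,0.0,-0.007,-0.066,0,0,0,-0.04,0.0,-0.01,-0.1,0,0,0,-0.06,0.0,-0.013,-0.134,0,0,0,-0.08,0.0,-0.017,-0.168,0,0,0,-0.0925,0.0,-0.02,-0.202,0,0,0,-0.0925,0.0,-0.024,-0.236,0,0,0,-0.0925,0.0,-0.027,-0.27,0,0,0,-0.0925,0.0,-0.03,-0.3,0,0,0,-0.0925,0.0,-0.032,-0.324,0,0,0,-0.0925,0.0,-0.034,-0.34,0,0,0,-0.0925,0.0,-0.035,-0.348,0,0,0,-0.0925,0.0,-0.035,-0.3506,0,0,0,-0.0925,0.0,-0.035,-0.3506,-0.01,0,0,-0.0925,0.0,-0.035,-0.3506,-0.03,0,0,-0.0925,0.0,-0.035,-0.3506,-0.055,0,0,-0.0925,0.0,-0.035,-0.3506,-0.075,0,0,-0.0925,0.0,-0.035,-0.3506,-0.08,0,0,-0.0925,0.0,-0.035,-0.3506,-0.08,0,0,-0.0925]'
python3 - <<'E'
from plant import sense,viewer
from h import *
s=sense();print(s["force"],s["tool_pos"])
c=viewer.capture("scene");p=proj(c,[.53,-.1,.03])[0].astype(int)
i=c["img"][p[1]-90:p[1]+90,p[0]-120:p[0]+120];cv2.imwrite("pics/s5.png",cv2.convertScaleAbs(cv2.resize(i[...,::-1],(720,540),interpolation=cv2.INTER_CUBIC),alpha=1.6))
E
```

```text
time_s: 16.68
tool_pos: [0.53, -0.1809, 0.0814]
ee_rot: [-179.8, -0.2, 98.5]
force: [0.4, -0.4, -3.2]
opening: 0.0122
grip_force: 30.0
[ 0.44384325 -0.41189568 -3.15993793] [ 0.53004383 -0.18088614  0.08140096]
```

View pics/s5.png

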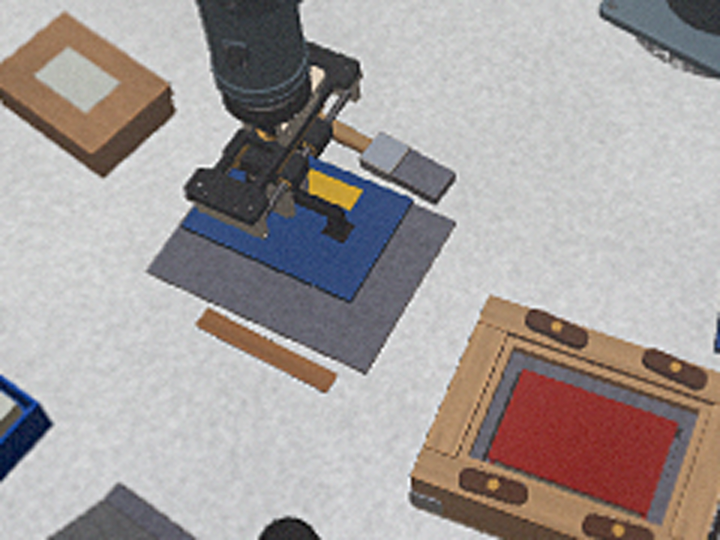

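The panel hovers level over the pad at (300,230), with the brush and folder clear of it. Lower it slowly.

```bash
python3 -m creep '[0.0,0,0,-0.006,0,0,0,0.0,0,0,-0.016,0,0,0,0.0,0,0,-0.028,0,0,0,0.0,0,0,-0.038,0,0,0,0.0,0,0,-0.045,0,0,0,0.0,0,0,-0.05,0,0,0,0.0,0,0,-0.053,0,0,0,0.0,0,0,-0.055,0,0,0,0.0,0,0,-0.057,0,0,0,0.0,0,0,-0.058,0,0,0,0.0,0,0,-0.0595,0,0,0,0.0,0,0,-0.0595,0,0,0,0.0,0,0,-0.0595,0,0,0]'
```

```text
time_s: 17.82
tool_pos: [0.5318, -0.1832, 0.0245]
ee_rot: [180.0, 0.0, 98.4]
force: [-0.7, 0.1, -2.5]
opening: 0.0117
grip_force: 30.0
```

```bash
python3 -m creep '[0.0,0,0,-0.0007,0,0,0,0.0,0,0,-0.0014,0,0,0,0.0,0,0,-0.0014,0,0,0,0.0,0,0,-0.0014,0,0,0]'
```

```text
time_s: 18.15
tool_pos: [0.5318, -0.1832, 0.0244]
ee_rot: [179.9, 0.1, 98.4]
force: [-3.4, 1.7, 9.3]
opening: 0.0115
grip_force: 30.0
```

Contact at +9 N, at the expected height. Release and withdraw straight up.

```bash
python3 -m creep '[0.0,0,0,0.001,0,0,0,0.25,0,0,0.001,0,0,0,0.5,0,0,0.001,0,0,0,0.5,0,0,0.001,0,0,0,0.5,0,0,0.001,0,0,0,0.5,0,0,0.001,0,0,0,0.5,0,0,0.012,0,0,0,0.5,0,0,0.03,0,0,0,0.5,0,0,0.06,0,0,0,0.5,0,0,0.1,0,0,0,0.5,0,0.03,0.14,0,0,0,0.5,-0.03,0.06,0.18,0,0,0,0.5,-0.06,0.09,0.2,0,0,0,0.5,-0.09,0.12,0.2,0,0,0,0.5,-0.11,0.15,0.2,0,0,0,0.5,-0.12,0.16,0.2,0,0,0,0.5,-0.12,0.16,0.2,0,0,0,0.5,-0.12,0.16,0.2,0,0,0]'
python3 - <<'E'
from plant import sense,viewer
from h import *
s=sense();print(s["force"],s["tool_pos"],np.abs(s["joint_velocities"]).max())
v=[]
for n in("scene","top"):
    c=viewer.capture(n);p=proj(c,[.53,-.1,.03])[0].astype(int)
    w=90 if n=="top" else 110;x0=max(p[0]-w,0);y0=max(p[1]-w,0);i=c["img"][y0:y0+2*w,x0:x0+2*w];v.append(cv2.resize(i[...,::-1],(400,400),interpolation=cv2.INTER_CUBIC))
    h=cv2.cvtColor(c["img"],cv2.COLOR_RGB2HSV)
    ys,xs=np.mgrid[:384,:512];P=ray(c,np.c_[xs.ravel(),ys.ravel()],.014)[:,:2];a=np.radians(8.4);R=np.array([[np.cos(a),-np.sin(a)],[np.sin(a),np.cos(a)]])
    q=(P-[.529,-.180])@R
    m=(abs(q)<[.1,.13]).all(1).reshape(xs.shape)&(h[...,0]>100)&(h[...,0]<130)&(h[...,1]>110);Q=q[m.ravel()]
    print(n,len(Q),cv2.minAreaRect((Q*1000).astype(np.float32)))
cv2.imwrite("pics/s6.png",cv2.convertScaleAbs(np.hstack(v),alpha=1.6))
E
```

```text
time_s: 19.65
tool_pos: [0.411, -0.0221, 0.2241]
ee_rot: [179.9, 0.1, 98.5]
force: [0.4, 0.0, 0.2]
opening: 0.0464
grip_force: 0.0
[0.41320947 0.04396516 0.16664646] [ 0.41096744 -0.02206104  0.22407024] 2.854892502220017
scene 1706 ((1.7629127502441406, 2.6687088012695312), (124.70032501220703, 184.48606872558594), 0.10055170208215714)
top 965 ((1.1804885864257812, -2.2498092651367188), (124.05087280273438, 184.14544677734375), 0.025557365268468857)
```

View pics/s6.png

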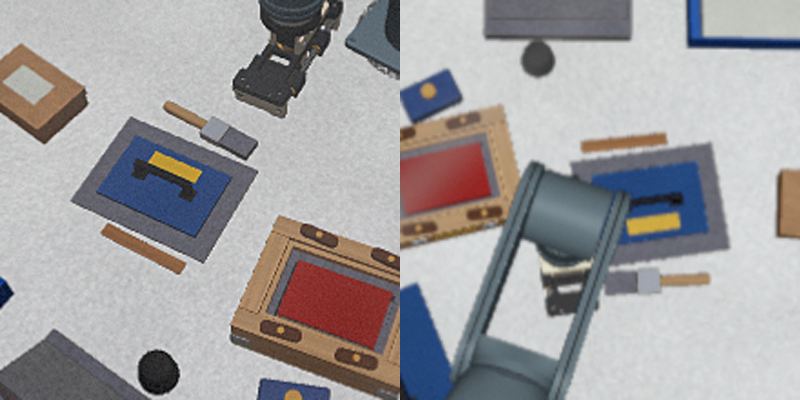

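The panel lies handle up in the middle of the pad (left half, (165,180)), within about 3 mm of centre and aligned with it. The buttons are aside, the book is in its nest, and the arm is clear of everything. Handing in.

```bash
python3 -c "
from plant import env
print(env.sign_off())"
```

```text
the job is handed in; nothing more can be done
None
```

All four buttons are turned aside and the blue panel lies handle up and centred on the felt pad; the book and bystanders showed no sign of moving, and the job was handed in at about 20 s of the 54 s allowed (no verdict was returned).

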